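Lay out the drills in working order

ROBOT

A 7-joint arm with a two-finger parallel gripper is mounted at the origin on a cart in front of the work surface, level with it; the furniture and walls round the work are solid. World frame = base frame: x ahead of the robot, y to its left, z up, the work surface at z = 0. Lengths are in m, angles in rad, forces in N, time in s.
With the tool pointing down it reaches from about 0.425 to 1.025 m from the base axis. Payload 9.4 kg.
Tool frame: the origin (TCP) lies at the very end of the fingers, on their centre line; the grasp point (between the pads) lies 19 mm behind it; z points along the fingers, y is the direction in which the jaws open and shut (so a half turn about z gives the same grasp; the last joint's range is limited). The gripper opens to 93 mm and grips with 3 to 60 N. Pads are 15 mm wide; open, the fingers measure 128 mm over their backs; the gripper's body (75 mm by 188 mm) begins 65 mm behind the grasp point.
Start: joints at [-0.077, 0.599, -0.003, 1.599, 0.002, 0.943, -0.08], TCP at [0.725, -0, 0.219] pointing down, gripper open.
Joint ranges: [-2.57, 2.57], [-0.35, 1.97], [-1.29, 1.29], [0.11, 2.56], [-1.05, 4.19], [0.11, 1.86], [-2.63, 2.63]. Speed limits (rad/s): [2.22, 2.22, 3.01, 3.01, 3.14, 3.14, 3.14].

INTERFACE

Orientations are given as a rotation vector (axis times angle).
In Python, from cell import robot gives the robot as it stands.
- The arm moves only by the shell command python3 -m creep 'ROWS' [FORCE]. ROWS is JSON, a list of rows, each a list of 3 entries, a list of its own where there are three numbers: the shift along the tool's x, y, z in m, then the turn about the tool's z in rad, then the closure, from -1 (fully open) to 1 (shut). In form: [[[dx, dy, dz], roll, claw], ...]. A call has 1 to 8 rows; each row shifts and turns the commanded pose from where the row before left it, along the tool's axes as they then stand; what a row does not reach is not made up. A row lasts 1/12 s, in which the tool goes at most 41.7 mm and 7.16 degrees, less where a joint would pass 70% of its speed; a pose out of reach is approached as far as the arm can. A call with a gripper value outside its range is refused whole. The fingers move at their own pace and stop on an object; FORCE is the grip in N (left out, the last holds). Time passes only in rows, so rows that do not move let the fingers close. It gives the time, the measured TCP pose, the force and the opening at its end, in the units of the state.
- robot.read_state(): the state, without advancing time (a new reading comes with each control period).
- robot.camera(name): name is "scene" or "side" or "wrist"; returns a dict with "pixels" (480x640x3 uint8, red, green, blue), "depth" (480x640 float32, m along the optical axis (not along the pixel's ray), 0 where there is no reading), "fovy" (degrees; the focal length in pixels is half the picture's height over the tangent of half this angle, whatever the lens; pixels are square), "cx", "cy" (the principal point, pixels), "cam_to_world" (4x4, takes a point from camera to world coordinates); the wrist camera has in their place "T_tool_cam" (4x4, takes a point from camera to tool coordinates, whose origin is the TCP and whose axes are the flange's). Camera axes: x right, y up, looking along -z (the intrinsics and any distortion apply to the point x, -y, -z); pixel columns grow to the right and rows downward; lengths in m; the calibration is good to about 2 mm. The wrist camera is an equidistant fisheye: a pixel r from the principal point sees the ray r / f radians off the axis. A picture is of the moment at which its call begins: read the wrist's pose just before it.
- robot.finish_job(): hands the job in, once; it reports no verdict.
Trained networks look in a picture, given as the dict that the camera call returned (one of the last four; its "shot" number tells which), for a name from the list of things; names that differ only in an ending like _2 or _b are one class to them, and where a whole thing is asked for, a point or a joint stands for the part that bears it (a point fixed in the world has none). Each returns a list of dicts, best first, with "p" (0 to 1); they miss things now and then, are a little off and sometimes report something else, mostly with a low value. They report only what shows in the picture. A call takes as long as a camera call.
- robot.search_frame(picture, label): "box" ([left, top, right, bottom] in pixels, round what is visible of it).
The state is a dict: "clock": time; "q": joint angles; "joint_vel": joint speeds; "tau": joint torques, N m; "ee_pos": TCP position; "ee_rot": TCP orientation; "contact_force": force on the tool from outside, world axes, zero at the start; "moment": the same for the moment, N m; "gripper_width": finger opening in m.
Only numpy, scipy, OpenCV 4.12 (cv2) and the standard library are available. Lean on these libraries where they do the work, as an engineer would, in place of code of your own. Each camera call takes 0.05 s, during which the arm holds its last target.

TASK

The drills for the next job came in the carrying rack, in the order in which they will be used. Swing its sprung retaining bar up and back until it stays open by itself, and only then move all four drills to the empty bench rack, one to each place, so that they lie centred and seated in the notches in the same order from left to right as they came. Leave the bar open.

Things in the scene. Friction and masses are not known exactly. Their poses are not given: they have to be found in the camera images.
- drill_thick: a thick bright twist drill, 13 mm across, 150 mm long, lying level with its tip toward the robot; treat it as a 13 x 13 mm square bar. Origin: middle of its length, on its underside (so its centre line is 6.5 mm above). Its y axis runs along it, away from the robot (tip to shank), x across it to the right, z up. 50 g. Grip it across x at mid-length.
- drill_black: a black twist drill, 12 mm across, 140 mm long, lying level with its tip toward the robot; treat it as a 12 x 12 mm square bar. Origin: middle of its length, on its underside (so its centre line is 6 mm above). Its y axis runs along it, away from the robot (tip to shank), x across it to the right, z up. 50 g. Grip it across x at mid-length.
- drill_small: a small golden twist drill, 8 mm across, 110 mm long, lying level with its tip toward the robot; treat it as a 8 x 8 mm square bar. Origin: middle of its length, on its underside (so its centre line is 4 mm above). Its y axis runs along it, away from the robot (tip to shank), x across it to the right, z up. 50 g. Grip it across x at mid-length.
- drill_long: a slender bright twist drill, 10 mm across, 160 mm long, lying level with its tip toward the robot; treat it as a 10 x 10 mm square bar. Origin: middle of its length, on its underside (so its centre line is 5 mm above). Its y axis runs along it, away from the robot (tip to shank), x across it to the right, z up. 50 g. Grip it across x at mid-length.
- saddle_thick: blue saddle of the carrying rack in which drill_thick lies at the start; fixed, all four alike, 50 mm apart. Origin: centre of its underside, 12 mm above the bench; x along the drill, away from the robot, y left along the row. Two notched blocks 14 mm thick at x = +-38 mm, 62 mm clear between them for the fingers; notch floor 40 mm above the bench, 16 mm wide, sloping out to 32 mm at 54 mm.
- saddle_black: blue saddle of the carrying rack in which drill_black lies at the start; fixed, all four alike, 50 mm apart. Origin: centre of its underside, 12 mm above the bench; x along the drill, away from the robot, y left along the row. Two notched blocks 14 mm thick at x = +-38 mm, 62 mm clear between them for the fingers; notch floor 40 mm above the bench, 16 mm wide, sloping out to 32 mm at 54 mm.
- saddle_small: blue saddle of the carrying rack in which drill_small lies at the start; fixed, all four alike, 50 mm apart. Origin: centre of its underside, 12 mm above the bench; x along the drill, away from the robot, y left along the row. Two notched blocks 14 mm thick at x = +-38 mm, 62 mm clear between them for the fingers; notch floor 40 mm above the bench, 16 mm wide, sloping out to 32 mm at 54 mm.
- saddle_long: blue saddle of the carrying rack in which drill_long lies at the start; fixed, all four alike, 50 mm apart. Origin: centre of its underside, 12 mm above the bench; x along the drill, away from the robot, y left along the row. Two notched blocks 14 mm thick at x = +-38 mm, 62 mm clear between them for the fingers; notch floor 40 mm above the bench, 16 mm wide, sloping out to 32 mm at 54 mm.
- bench_rack: empty bench rack, fixed: dark board 136 x 226 x 12 mm, two light notched rails 14 mm thick at x = +-38 mm. Origin: board's centre on the bench; x away from the robot (drills lie along it), y left. Four places, left to right at y = +75, +25, -25, -75 mm; notch floor 40 mm above the bench, 16 mm wide, sloping out to 32 mm at 54 mm. 62 mm clear between the rails.
- bar_handle (a point): centre of the black handle (12 mm thick, 64 long, along y; 86 above the bench) of the sprung bar. Shut: x away from robot, y left, z up. Hinge line along y at x=+114, z=-34 mm in this frame. Turns about +y, up and back, to 2.1 rad; needs 4 N; past 1.2 rad springs open and stays, 140 mm high, behind the row. Saddles at y=+75, +25, -25, -75 mm, shut also x=+52.

How it is judged:
On the way:
1. the retaining bar stands open while all four drills still lie in their saddles (angle between bar_handle's own z axis and vertical above 1.7 rad and distance between drill_thick and saddle_thick below 0.036 m and distance between drill_black and saddle_black below 0.036 m and distance between drill_small and saddle_small below 0.036 m and distance between drill_long and saddle_long below 0.036 m), for 0.3 s.
At the end, for the whole second after the job is handed in: Bar open (over 1.7 rad). Each drill lies in the bench rack in the place, counted from the left, that its saddle has in the carrying rack: within 9 mm across and 18 mm lengthwise of the middle, underside 34-50 mm above the bench, in line within 0.15 rad (tip either way), released, at rest (angle between bar_handle's own z axis and vertical above 1.7 rad and ((y of saddle_thick in the frame of bar_handle between 0.063 and 0.087 m and y of drill_thick in the frame of bench_rack between 0.066 and 0.084 m) or (y of saddle_thick in the frame of bar_handle between 0.013 and 0.037 m and y of drill_thick in the frame of bench_rack between 0.016 and 0.034 m) or (y of saddle_thick in the frame of bar_handle between -0.037 and -0.013 m and y of drill_thick in the frame of bench_rack between -0.034 and -0.016 m) or (y of saddle_thick in the frame of bar_handle between -0.087 and -0.063 m and y of drill_thick in the frame of bench_rack between -0.084 and -0.066 m)) and x of drill_thick in the frame of bench_rack between -0.018 and 0.018 m and z of drill_thick in the frame of bench_rack between 0.034 and 0.05 m and angle between the y axis of each of drill_thick, drill_black, drill_small, drill_long and the x axis of bench_rack, either way round below 0.15 rad and linear speed of each of drill_thick, drill_black, drill_small, drill_long below 0.02 m/s and contact force between the fingers and drill_thick below 0.1 N and ((y of saddle_black in the frame of bar_handle between 0.063 and 0.087 m and y of drill_black in the frame of bench_rack between 0.066 and 0.084 m) or (y of saddle_black in the frame of bar_handle between 0.013 and 0.037 m and y of drill_black in the frame of bench_rack between 0.016 and 0.034 m) or (y of saddle_black in the frame of bar_handle between -0.037 and -0.013 m and y of drill_black in the frame of bench_rack between -0.034 and -0.016 m) or (y of saddle_black in the frame of bar_handle between -0.087 and -0.063 m and y of drill_black in the frame of bench_rack between -0.084 and -0.066 m)) and x of drill_black in the frame of bench_rack between -0.018 and 0.018 m and z of drill_black in the frame of bench_rack between 0.034 and 0.05 m and contact force between the fingers and drill_black below 0.1 N and ((y of saddle_small in the frame of bar_handle between 0.063 and 0.087 m and y of drill_small in the frame of bench_rack between 0.066 and 0.084 m) or (y of saddle_small in the frame of bar_handle between 0.013 and 0.037 m and y of drill_small in the frame of bench_rack between 0.016 and 0.034 m) or (y of saddle_small in the frame of bar_handle between -0.037 and -0.013 m and y of drill_small in the frame of bench_rack between -0.034 and -0.016 m) or (y of saddle_small in the frame of bar_handle between -0.087 and -0.063 m and y of drill_small in the frame of bench_rack between -0.084 and -0.066 m)) and x of drill_small in the frame of bench_rack between -0.018 and 0.018 m and z of drill_small in the frame of bench_rack between 0.034 and 0.05 m and contact force between the fingers and drill_small below 0.1 N and ((y of saddle_long in the frame of bar_handle between 0.063 and 0.087 m and y of drill_long in the frame of bench_rack between 0.066 and 0.084 m) or (y of saddle_long in the frame of bar_handle between 0.013 and 0.037 m and y of drill_long in the frame of bench_rack between 0.016 and 0.034 m) or (y of saddle_long in the frame of bar_handle between -0.037 and -0.013 m and y of drill_long in the frame of bench_rack between -0.034 and -0.016 m) or (y of saddle_long in the frame of bar_handle between -0.087 and -0.063 m and y of drill_long in the frame of bench_rack between -0.084 and -0.066 m)) and x of drill_long in the frame of bench_rack between -0.018 and 0.018 m and z of drill_long in the frame of bench_rack between 0.034 and 0.05 m and contact force between the fingers and drill_long below 0.1 N); the robot touches nothing.
It also fails if it takes over 122 s, if anything falls off the work surface, if the arm or the gripper's body presses on something with over 40 N, if the wrist force passes 120 N, or if a joint passes its speed limit or range.

## Working session

There is one attempt and no reset: what is moved stays moved. The work goes in short steps, Python scripts to look and compute and a shell command to move; the robot and the scene stay as the last step left them, time stands still between calls to the robot, and variables do not carry over. Pictures are saved under pics/ and viewed, and the job is handed in when it is done.

```bash
ls; mkdir -p pics; cat > h.py <<'E'
import numpy as np,cv2
from cell import robot
def px2w(c,u,v,d=None):
    h=c["pixels"].shape[0];f=h/2/np.tan(np.radians(c["fovy"])/2)
    if d is None: d=c["depth"][int(round(v)),int(round(u))]
    p=np.array([(u-c["cx"])/f*d,-(v-c["cy"])/f*d,-d,1]);return (c["cam_to_world"]@p)[:3]
def cloud(c):
    d=c["depth"];h,w=d.shape;f=h/2/np.tan(np.radians(c["fovy"])/2)
    u,v=np.meshgrid(np.arange(w),np.arange(h))
    P=np.stack([(u-c["cx"])/f*d,-(v-c["cy"])/f*d,-d,np.ones_like(d)],-1)
    return (P@c["cam_to_world"].T)[...,:3]
def save(c,n): cv2.imwrite("pics/"+n,c["pixels"][...,::-1])
E
python3 - <<'E'
from h import *
s=robot.read_state();print({k:np.round(v,3) for k,v in s.items()})
for n in("scene","side","wrist"):
    c=robot.camera(n);save(c,n+"0.png");print(n,[k for k in c],c["fovy"],c["cx"],c["cy"])
    for l in("bar_handle","bench_rack","drill_thick","drill_black","drill_small","drill_long"):
        r=robot.search_frame(c,l)
        print(l,[(np.round(x["box"]).tolist(),round(x["p"],2)) for x in r[:3]])
E
```

```text
pics
{'clock': np.float64(0.0), 'q': array([-0.077,  0.6  , -0.003,  1.6  ,  0.002,  0.943, -0.08 ]), 'joint_vel': array([ 0.001, -0.   , -0.001, -0.001,  0.   , -0.001,  0.001]), 'tau': array([ 1.0000e-03, -7.6506e+01,  1.4980e+00, -2.5234e+01, -5.2000e-02,
        1.7000e-02,  0.0000e+00]), 'ee_pos': array([ 0.725, -0.   ,  0.218]), 'ee_rot': array([-2.221e+00, -2.221e+00,  2.000e-03]), 'contact_force': array([ 1.014, -0.011,  0.054]), 'moment': array([-0.017,  0.011, -0.02 ]), 'gripper_width': np.float64(0.093)}
scene ['pixels', 'depth', 'fovy', 'cx', 'cy', 'cam_to_world', 'shot'] 43.66083259213958 318.98792826987767 229.16412993378037
bar_handle [([357.0, 267.0, 464.0, 370.0], 0.58)]
bench_rack [([241.0, 165.0, 321.0, 240.0], 0.69)]
drill_thick [([396.0, 335.0, 458.0, 373.0], 0.66), ([402.0, 334.0, 455.0, 385.0], 0.47)]
drill_black [([380.0, 318.0, 437.0, 354.0], 0.7)]
drill_small [([352.0, 289.0, 398.0, 311.0], 0.48)]
drill_long [([361.0, 296.0, 422.0, 343.0], 0.56)]
side ['pixels', 'depth', 'fovy', 'cx', 'cy', 'cam_to_world', 'shot'] 57.7534624465531 318.38100400511934 242.6392500316356
bar_handle [([328.0, 183.0, 382.0, 224.0], 0.77), ([210.0, 267.0, 319.0, 350.0], 0.67)]
bench_rack [([210.0, 268.0, 319.0, 352.0], 0.95)]
drill_thick [([348.0, 186.0, 395.0, 202.0], 0.69)]
drill_black [([348.0, 196.0, 385.0, 206.0], 0.42)]
drill_small [([348.0, 188.0, 390.0, 201.0], 0.56), ([332.0, 214.0, 360.0, 220.0], 0.4)]
drill_long [([331.0, 202.0, 374.0, 214.0], 0.6)]
wrist ['pixels', 'depth', 'fovy', 'cx', 'cy', 'T_tool_cam', 'shot'] 65.70646984690485 322.41394027323105 245.8958065583031
bar_handle [([177.0, 411.0, 189.0, 438.0], 0.63)]
bench_rack [([102.0, 0.0, 239.0, 142.0], 0.67)]
drill_thick []
drill_black []
drill_small [([190.0, 381.0, 236.0, 386.0], 0.47)]
drill_long [([187.0, 411.0, 259.0, 422.0], 0.74)]
```

View pics/scene0.png

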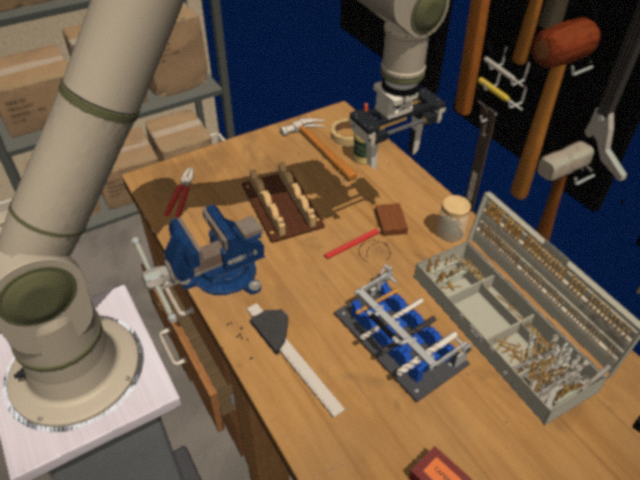

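View pics/side0.png

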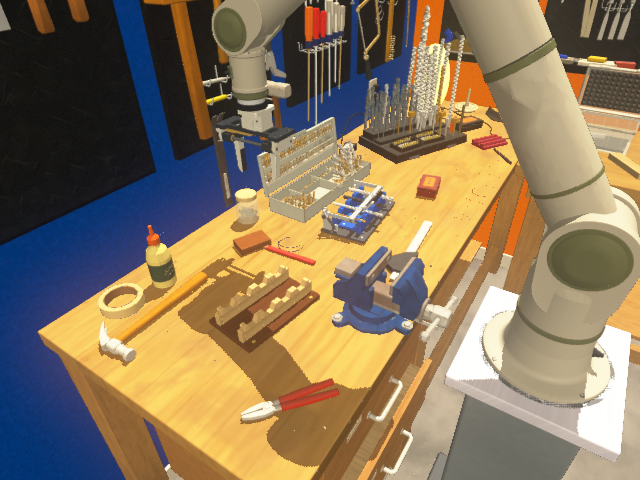

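View pics/wrist0.png

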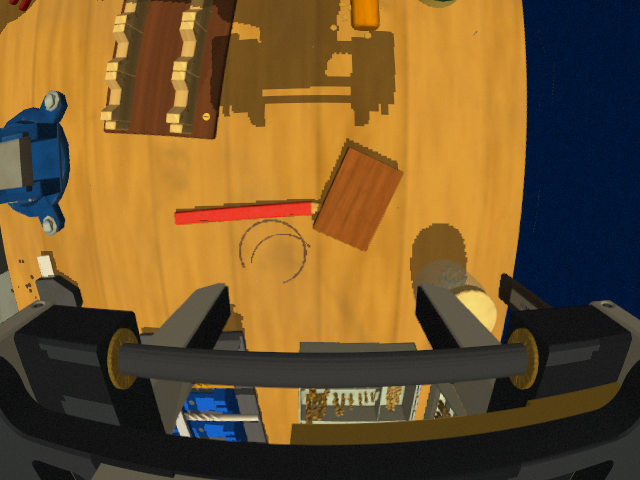

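The scene picture shows the carrying rack around (400,330) with its bar across the drills and the bench rack at (282,200). The side picture shows the empty rack at (265,305), and the wrist view shows its near half at (165,70). Next I get rough positions.

```bash
python3 - <<'E'
from h import *
for n in("scene","side"):
    c=robot.camera(n);W=cloud(c)
    for l in("bar_handle","bench_rack","drill_thick","drill_black","drill_small","drill_long","saddle_thick","saddle_small"):
        for r in robot.search_frame(c,l)[:1]:
            a,b,e,f=[int(x) for x in r["box"]];P=W[b:f,a:e].reshape(-1,3);P=P[(P[:,2]>0.02)&(P[:,2]<.2)]
            print(n,l,round(r["p"],2),np.round(np.percentile(P,[5,50,95],axis=0),3).tolist())
    big=cv2.resize(c["pixels"][250:410,320:500] if n=="scene" else c["pixels"][170:360,200:420],None,fx=3.6,fy=3.1,interpolation=cv2.INTER_CUBIC)
    cv2.imwrite(f"pics/{n}z.png",big[...,::-1])
E
```

```text
scene bar_handle 0.78 [[0.518, -0.369, 0.024], [0.598, -0.256, 0.047], [0.739, -0.155, 0.072]]
scene bench_rack 0.82 [[0.4, 0.054, 0.024], [0.521, 0.145, 0.047], [0.605, 0.293, 0.109]]
scene drill_thick 0.57 [[0.528, -0.373, 0.026], [0.559, -0.342, 0.05], [0.622, -0.308, 0.064]]
scene drill_black 0.64 [[0.516, -0.335, 0.027], [0.555, -0.289, 0.05], [0.615, -0.243, 0.088]]
scene drill_small 0.54 [[0.526, -0.219, 0.025], [0.576, -0.189, 0.046], [0.608, -0.155, 0.063]]
scene drill_long 0.54 [[0.514, -0.291, 0.027], [0.553, -0.242, 0.049], [0.613, -0.189, 0.089]]
scene saddle_thick 0.69 [[0.532, -0.373, 0.026], [0.562, -0.341, 0.05], [0.621, -0.299, 0.064]]
scene saddle_small 0.89 [[0.515, -0.263, 0.025], [0.547, -0.195, 0.051], [0.606, -0.151, 0.089]]
side bar_handle 0.59 [[0.517, -0.371, 0.025], [0.594, -0.267, 0.05], [0.695, -0.152, 0.076]]
side bench_rack 0.56 [[0.506, 0.113, 0.022], [0.539, 0.217, 0.04], [0.607, 0.307, 0.055]]
side drill_thick 0.7 [[0.506, 0.112, 0.022], [0.539, 0.217, 0.04], [0.607, 0.307, 0.055]]
side drill_black 0.5 [[0.514, -0.349, 0.028], [0.553, -0.29, 0.052], [0.611, -0.238, 0.091]]
side drill_long 0.57 [[0.512, -0.293, 0.027], [0.549, -0.235, 0.049], [0.617, -0.178, 0.068]]
side saddle_thick 0.68 [[0.514, -0.373, 0.032], [0.554, -0.329, 0.057], [0.617, -0.244, 0.091]]
side saddle_small 0.64 [[0.519, -0.241, 0.023], [0.57, -0.187, 0.048], [0.606, -0.152, 0.066]]
```

View pics/scenez.png

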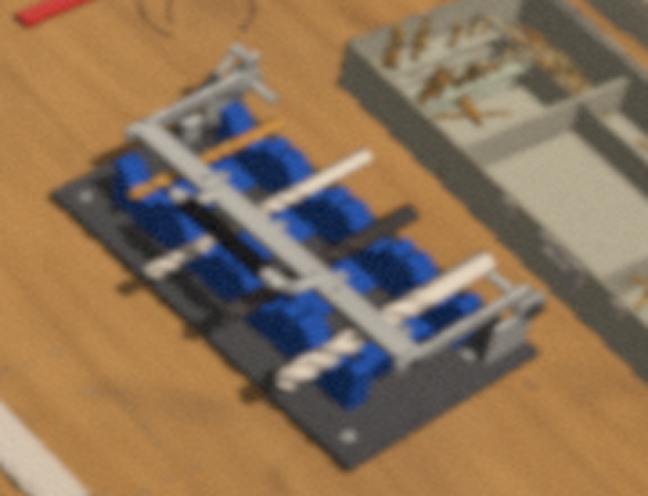

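```bash
python3 - <<'E'
from h import *
c=robot.camera("wrist");print(np.round(c["T_tool_cam"],4))
E
python3 -m creep '[[[-0.033,-0.012,0],0,-1],[[-0.033,-0.012,0],0,-1],[[-0.033,-0.012,0],0,-1],[[-0.033,-0.012,0],0,-1],[[-0.033,-0.012,0],0,-1],[[-0.033,-0.012,0],0,-1],[[-0.033,-0.012,0],0,-1],[[-0.033,-0.012,0],0,-1]]'
python3 -m creep '[[[0,0,0],-0.12,-1],[[0,0,0],-0.12,-1],[[0,0,0],-0.12,-1],[[0,0,0],-0.12,-1],[[0,0,0],-0.12,-1],[[0,0,0],-0.12,-1],[[0,0,0],-0.12,-1]]'
python3 -m creep '[[[0,0,0],-0.12,-1],[[0,0,0],-0.12,-1],[[0,0,0],-0.12,-1],[[0,0,0],-0.12,-1],[[0,0,0],-0.12,-1],[[0,0,0],-0.12,-1],[[0,0,0],0,-1]]'
```

```text
[[ 4.000e-04  9.636e-01  2.675e-01  7.350e-02]
 [ 1.000e+00 -2.000e-04 -1.000e-03 -1.700e-03]
 [-9.000e-04  2.675e-01 -9.636e-01 -1.661e-01]
 [ 0.000e+00  0.000e+00  0.000e+00  1.000e+00]]
clock: 2.67
ee_pos: [0.6283, -0.2655, 0.2188]
ee_rot: [2.221, 2.221, 0.0]
contact_force: [0.5, -0.4, -1.1]
gripper_width: 0.093
clock: 3.25
ee_pos: [0.629, -0.2641, 0.2187]
ee_rot: [1.114, 2.937, -0.0]
contact_force: [-0.4, 0.0, 0.1]
gripper_width: 0.0932
clock: 3.83
ee_pos: [0.6288, -0.2644, 0.2185]
ee_rot: [-0.009, -3.142, -0.0]
contact_force: [0.1, 0.6, -0.6]
gripper_width: 0.093
```

```bash
cat >> h.py <<'E'
from scipy.spatial.transform import Rotation as R
def wrist():
    s=robot.read_state();c=robot.camera("wrist")
    T=np.eye(4);T[:3,:3]=R.from_rotvec(s["ee_rot"]).as_matrix();T[:3,3]=s["ee_pos"]
    c["M"]=T@c["T_tool_cam"];return c
def wcloud(c):
    d=c["depth"];h,w=d.shape;f=h/2/np.tan(np.radians(c["fovy"])/2)
    u,v=np.meshgrid(np.arange(w),np.arange(h));x=u-c["cx"];y=v-c["cy"];r=np.hypot(x,y)+1e-9
    t=np.tan(r/f)
    P=np.stack([x/r*t*d,-y/r*t*d,-d,np.ones_like(d)],-1)
    return (P@c["M"].T)[...,:3]
E
python3 - <<'E'
from h import *
c=wrist();save(c,"w1.png");W=wcloud(c);np.save("w1.npy",W)
for l in("bar_handle","drill_thick","drill_black","drill_small","drill_long"):
    for r in robot.search_frame(c,l)[:2]:print(l,np.round(r["box"]),round(r["p"],2))
m=(W[...,2]>-.02)&(W[...,2]<.012);print(np.median(W[m],axis=0))
E
```

```text
bar_handle [197.  92. 459. 252.] 0.6
drill_thick [226.  94. 255. 251.] 0.94
drill_black [280.  88. 309. 242.] 0.93
drill_small [281.  88. 310. 242.] 0.72
drill_small [394. 102. 408. 219.] 0.59
drill_long [336.  73. 360. 244.] 0.76
drill_long [280.  89. 310. 243.] 0.74
[ 5.52631813e-01 -2.64726175e-01  1.78140295e-04]
```

View pics/w1.png

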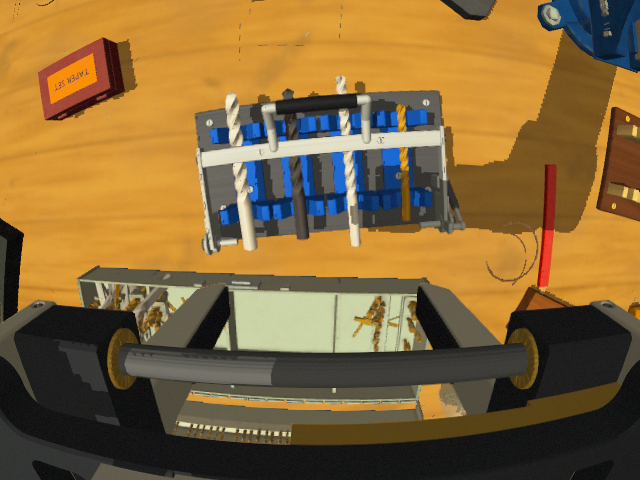

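The wrist picture shows the four drills at columns 242 (thick), 295 (black), 347 (long) and 403 (small). Image right is the robot's left, so the order from the left is small, long, black, thick. The black handle spans (275..357, 103) between two grey posts. Now I measure.

```bash
python3 - <<'E'
import numpy as np,cv2
W=np.load("w1.npy");im=cv2.imread("pics/w1.png")
for v in (96,100,104,108,112): print(v,[ (u,)+tuple(np.round(W[v,u]*1000).astype(int)) for u in range(262,376,6)])
print("bar")
for u in (210,230,260,290,320,350,380,410,430):
    col=[(v,)+tuple(np.round(W[v,u]*1000).astype(int)) for v in range(125,165) if .06<W[v,u,2]<.12]; print(u,col[:1],col[len(col)//2:len(col)//2+1],col[-1:])
cv2.imwrite("pics/w1z.png",cv2.resize(im[80:260,185:475],None,fx=2.75,fy=2.75,interpolation=cv2.INTER_CUBIC))
E
```

```text
96 [(262, np.int64(500), np.int64(-326), np.int64(-1)), (268, np.int64(500), np.int64(-320), np.int64(-1)), (274, np.int64(501), np.int64(-314), np.int64(0)), (280, np.int64(501), np.int64(-308), np.int64(0)), (286, np.int64(508), np.int64(-297), np.int64(51)), (292, np.int64(508), np.int64(-291), np.int64(49)), (298, np.int64(502), np.int64(-289), np.int64(0)), (304, np.int64(502), np.int64(-283), np.int64(0)), (310, np.int64(502), np.int64(-277), np.int64(-2)), (316, np.int64(514), np.int64(-269), np.int64(88)), (322, np.int64(514), np.int64(-265), np.int64(89)), (328, np.int64(514), np.int64(-260), np.int64(91)), (334, np.int64(514), np.int64(-255), np.int64(90)), (340, np.int64(514), np.int64(-251), np.int64(91)), (346, np.int64(514), np.int64(-246), np.int64(91)), (352, np.int64(514), np.int64(-241), np.int64(91)), (358, np.int64(514), np.int64(-237), np.int64(90)), (364, np.int64(513), np.int64(-232), np.int64(89)), (370, np.int64(503), np.int64(-217), np.int64(12))]
100 [(262, np.int64(504), np.int64(-326), np.int64(-1)), (268, np.int64(505), np.int64(-320), np.int64(1)), (274
[... 4629 characters left out ...]
3, np.int64(560), np.int64(-267), np.int64(64))]
350 [(135, np.int64(544), np.int64(-241), np.int64(63))] [(143, np.int64(551), np.int64(-241), np.int64(64))] [(150, np.int64(557), np.int64(-241), np.int64(64))]
380 [(133, np.int64(542), np.int64(-215), np.int64(62))] [(141, np.int64(549), np.int64(-215), np.int64(66))] [(148, np.int64(555), np.int64(-215), np.int64(61))]
410 [(131, np.int64(539), np.int64(-188), np.int64(62))] [(139, np.int64(546), np.int64(-189), np.int64(63))] [(146, np.int64(553), np.int64(-189), np.int64(64))]
430 [(130, np.int64(538), np.int64(-170), np.int64(63))] [(138, np.int64(545), np.int64(-170), np.int64(63))] [(145, np.int64(551), np.int64(-170), np.int64(63))]
```

View pics/w1z.png

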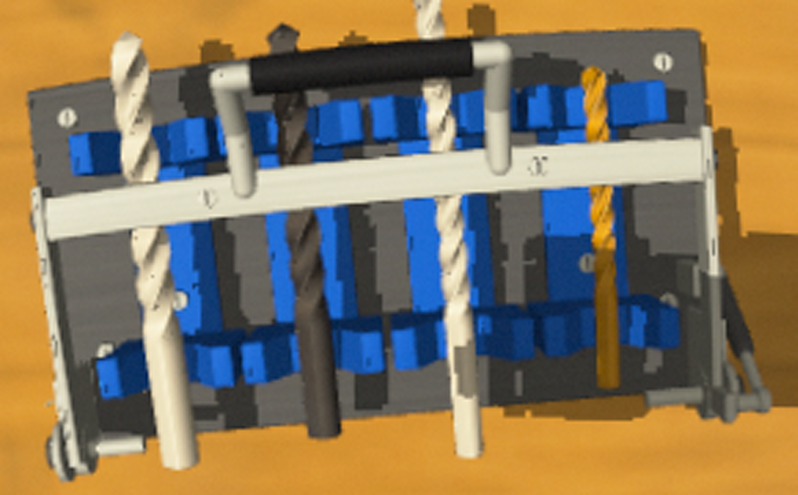

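```bash
python3 - <<'E'
import numpy as np
W=np.load("w1.npy").reshape(-1,3)
m=(W[:,0]>.6)&(W[:,0]<.9)&(W[:,1]>-.45)&(W[:,1]<-.1)&(W[:,2]<.2)
for x in np.arange(.6,.9,.03):
  k=m&(W[:,0]>=x)&(W[:,0]<x+.03)
  if k.sum():print(round(x,2),np.round(np.percentile(W[k,2],[50,99]),3))
E
python3 -m creep '[[[0.028,-0.001,0],0,-1],[[0.028,-0.001,0],0,-1],[[0.028,-0.001,0],0,-1],[[0.026,-0.001,0],0,-1],[[0,0,0.01],0.12,-1],[[0,0,0.01],0.12,-1],[[0,0,0.01],0.12,-1],[[0,0,0.01],0.12,-1]]' 15
python3 -m creep '[[[0,0,0.01],0.12,-1],[[0,0,0.01],0.12,-1],[[0,0,0.01],0.12,-1],[[0,0,0.01],0.12,-1],[[0,0,0],0.12,-1],[[0,0,0],0.12,-1],[[0,0,0],0.12,-1],[[0,0,0],0.12,-1]]'
python3 -m creep '[[[0,0,0],0.038,-1],[[0,0,0],0,-1]]'
```

```text
0.6 [0.04  0.075]
0.63 [0.001 0.064]
0.66 [0.    0.047]
0.69 [0.016 0.068]
0.72 [0.002 0.067]
0.75 [0.002 0.049]
0.78 [0.002 0.014]
0.81 [0.047 0.106]
0.84 [0.059 0.103]
0.87 [0.    0.002]
clock: 4.8
ee_pos: [0.519, -0.267, 0.1786]
ee_rot: [0.775, 3.044, -0.001]
contact_force: [0.4, 1.1, 0.0]
gripper_width: 0.0929
clock: 5.47
ee_pos: [0.5193, -0.2667, 0.1388]
ee_rot: [2.092, 2.343, 0.0]
contact_force: [0.1, -0.1, -0.3]
gripper_width: 0.0928
clock: 5.63
ee_pos: [0.5194, -0.2665, 0.1388]
ee_rot: [2.131, 2.308, -0.0]
contact_force: [0.1, 0.3, 0.4]
gripper_width: 0.093
```

```bash
python3 -m creep '[[[0,0,0.016],0,-1],[[0,0,0.016],0,-1],[[0,0,0.016],0,-1],[[0,0,0.016],0,-1],[[0,0,0],0,-1]]'
python3 - <<'E'
from h import *
c=robot.camera("scene");save(c,"s2.png")
cv2.imwrite("pics/s2.png",cv2.resize(c["pixels"][230:410,320:520],None,fx=3.6,fy=3.1)[...,::-1])
c=robot.camera("wrist");save(c,"w2.png")
E
```

```text
clock: 6.05
ee_pos: [0.5179, -0.2661, 0.0723]
ee_rot: [-2.125, -2.31, 0.002]
contact_force: [-0.3, 0.2, -0.5]
gripper_width: 0.0929
```

View pics/s2.png

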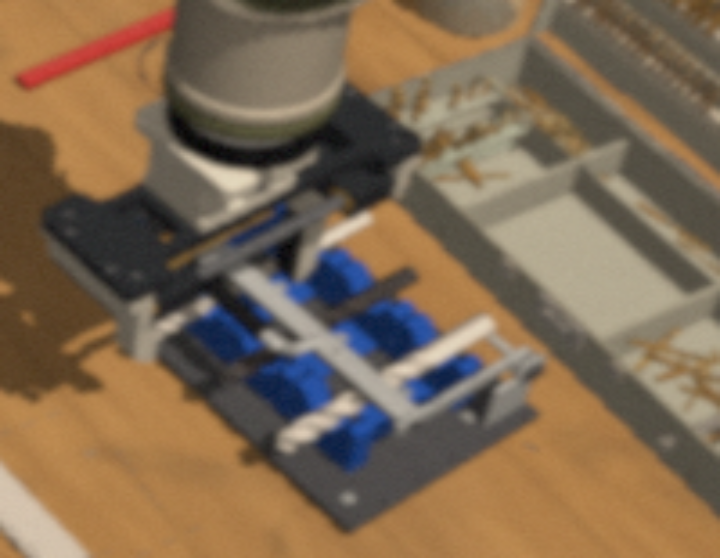

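View pics/w2.png

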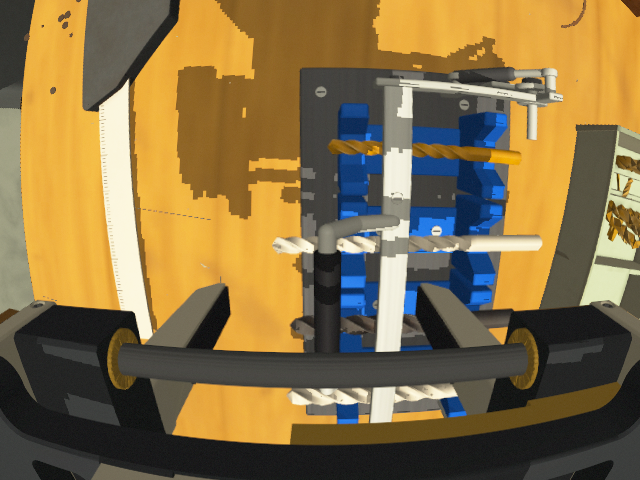

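The scene shows the open fingers straddling the handle, and the wrist view shows the handle at column 325, midway between them. Closing.

```bash
python3 -m creep '[[[0,0,0],0,1],[[0,0,0],0,1],[[0,0,0],0,1],[[0,0,0],0,1],[[0,0,0],0,1],[[0,0,0],0,1],[[0,0,0],0,1],[[0,0,0],0,1]]' 15
python3 -m creep '[[[0,0,0],0,1],[[0,0,0],0,1],[[0,0,0],0,1],[[0,0,0],0,1]]' 15
```

```text
clock: 6.82
ee_pos: [0.519, -0.2668, 0.0747]
ee_rot: [2.128, 2.311, -0.0]
contact_force: [0.2, -0.1, 0.5]
gripper_width: 0.0445
clock: 7.15
ee_pos: [0.5189, -0.2668, 0.0746]
ee_rot: [-2.128, -2.311, 0.0]
contact_force: [0.5, -0.1, -0.2]
gripper_width: 0.0173
```

```bash
python3 -m creep '[[[0,0,0],0,1],[[0,0,0],0,1],[[0,0,0],0,1]]' 20
python3 -m creep '[[[0,0.004,-0.0115],0,1],[[0,0.005,-0.0105],0,1],[[0,0.006,-0.010],0,1],[[0,0.007,-0.0095],0,1],[[0,0,0],0,1]]' 20
python3 - <<'E'
from h import *
c=robot.camera("scene")
cv2.imwrite("pics/s3.png",cv2.resize(c["pixels"][230:410,320:520],None,fx=3.6,fy=3.1)[...,::-1])
E
```

```text
clock: 7.4
ee_pos: [0.5204, -0.2668, 0.0747]
ee_rot: [2.127, 2.31, 0.002]
contact_force: [5.9, 0.3, -4.1]
gripper_width: 0.0113
clock: 7.82
ee_pos: [0.5414, -0.2649, 0.1171]
ee_rot: [2.128, 2.311, -0.0]
contact_force: [-0.0, 0.3, -2.3]
gripper_width: 0.0117
```

View pics/s3.png

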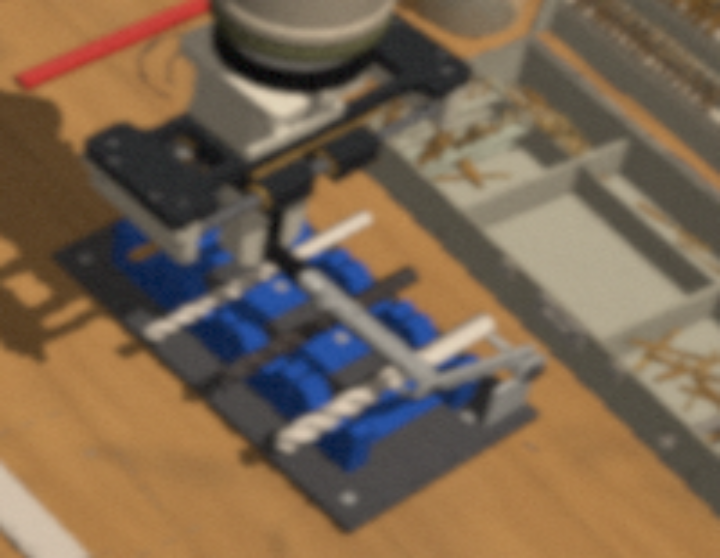

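The picture shows the bar rising with the gripper, crossbar at (370,330), with low force. Continuing along the arc.

```bash
python3 -m creep '[[[0,0.008,-0.009],0,1],[[0,0.009,-0.008],0,1],[[0,0.0095,-0.007],0,1],[[0,0.010,-0.006],0,1],[[0,0.011,-0.005],0,1],[[0,0.011,-0.004],0,1],[[0,0,0],0,1]]' 20
python3 -m creep '[[[0,0.0115,-0.0025],0,1],[[0,0.012,-0.0015],0,1],[[0,0.012,0],0,1],[[0,0.012,0.001],0,1],[[0,0.0115,0.002],0,1],[[0,0.0115,0.003],0,1],[[0,0,0],0,1]]' 20
python3 - <<'E'
from h import *
c=robot.camera("scene")
cv2.imwrite("pics/s4.png",cv2.resize(c["pixels"][200:410,320:540],None,fx=3.2,fy=2.8)[...,::-1])
c=robot.camera("side")
cv2.imwrite("pics/d4.png",cv2.resize(c["pixels"][120:260,220:420],None,fx=3.2,fy=3.2)[...,::-1])
E
```

```text
clock: 8.45
ee_pos: [0.5997, -0.26, 0.156]
ee_rot: [-2.128, -2.311, 0.0]
contact_force: [-4.3, 1.9, 12.5]
gripper_width: 0.0113
clock: 9.03
ee_pos: [0.6714, -0.2538, 0.1518]
ee_rot: [2.127, 2.312, 0.001]
contact_force: [2.0, 2.3, 1.8]
gripper_width: 0.011
```

View pics/s4.png

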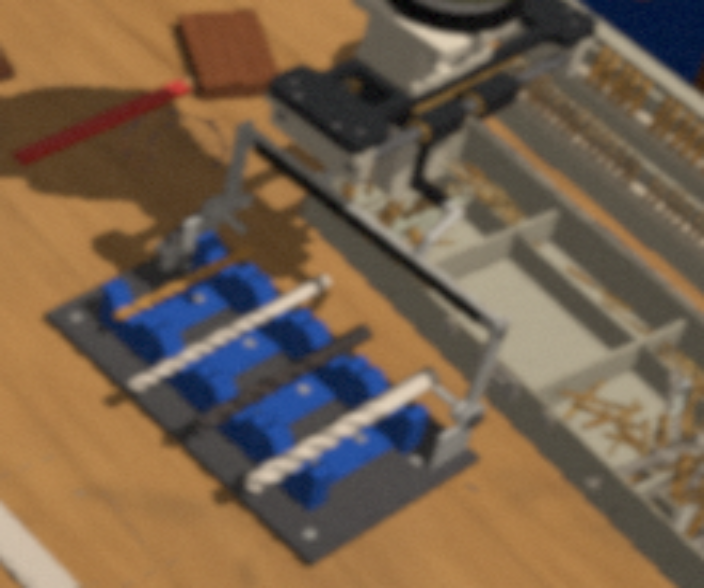

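View pics/d4.png

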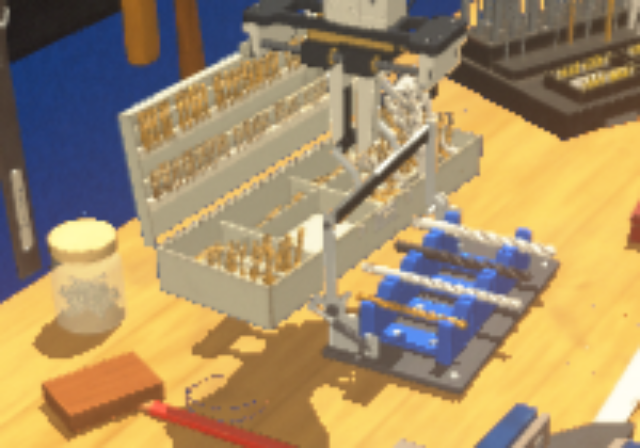

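The bar stands up at about 1.6 rad, past the spring point, and all four drills are still in their saddles. Releasing and lifting.

```bash
python3 -m creep '[[[0,0,0],0,-1],[[0,0,0],0,-1],[[0,0,-0.008],0,-1],[[0,0,-0.012],0,-1],[[0,0,-0.015],0,-1],[[0,0,-0.02],0,-1],[[0,0,-0.02],0,-1],[[0,0,-0.02],0,-1]]' 20
python3 -m creep '[[[0,-0.03,0],0,-1],[[0,-0.03,0],0,-1],[[0,0,0],0,-1]]'
python3 - <<'E'
from h import *
c=robot.camera("scene")
cv2.imwrite("pics/s5.png",cv2.resize(c["pixels"][200:410,320:540],None,fx=3.2,fy=2.8)[...,::-1])
c=robot.camera("side")
cv2.imwrite("pics/d5.png",cv2.resize(c["pixels"][120:260,220:420],None,fx=3.2,fy=3.2)[...,::-1])
W=cloud(c).reshape(-1,3);m=(W[:,0]>.62)&(W[:,0]<.78)&(W[:,1]>-.38)&(W[:,1]<-.13)&(W[:,2]>.09)&(W[:,2]<.175)
print(m.sum(),np.round(np.percentile(W[m],[5,50,95],axis=0),3))
E
```

```text
clock: 9.8
ee_pos: [0.6689, -0.2551, 0.2505]
ee_rot: [2.129, 2.309, -0.0]
contact_force: [-0.3, -0.1, 0.6]
gripper_width: 0.0599
clock: 10.05
ee_pos: [0.604, -0.2617, 0.2502]
ee_rot: [-2.133, -2.306, 0.004]
contact_force: [-0.4, -0.7, -1.0]
gripper_width: 0.0801
424 [[ 0.66  -0.363  0.099]
 [ 0.679 -0.241  0.123]
 [ 0.718 -0.147  0.138]]
```

View pics/d5.png

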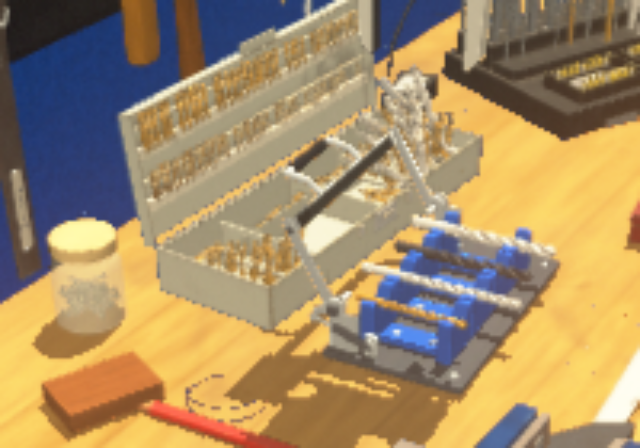

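The side picture shows the bar leaning back, open, with the handle at (305,165) behind the row and the drills undisturbed. Now I turn the jaws across the drills and measure.

```bash
python3 -m creep '[[[0,0,0],-0.121,-1],[[0,0,0],-0.121,-1],[[0,0,0],-0.121,-1],[[0,0,0],-0.121,-1],[[0,0,0],-0.121,-1],[[0,0,0],-0.121,-1],[[0,0,0],-0.121,-1],[[0,0,0],-0.121,-1]]' 
python3 -m creep '[[[0,0,0],-0.121,-1],[[0,0,0],-0.121,-1],[[0,0,0],-0.121,-1],[[0,0,0],-0.121,-1],[[0,0,0],-0.119,-1],[[0,0,0],0,-1],[[0,0,0],0,-1]]' 
python3 - <<'E'
from h import *
c=wrist();save(c,"w6.png");W=wcloud(c);np.save("w6.npy",W)
for l in("bar_handle","drill_thick","drill_black","drill_small","drill_long"):
    for r in robot.search_frame(c,l)[:1]:print(l,np.round(r["box"]),round(r["p"],2))
print(robot.read_state()["ee_pos"])
cv2.imwrite("pics/w6z.png",cv2.resize(c["pixels"][60:280,160:480],None,fx=2.5,fy=2.5)[...,::-1])
E
```

```text
clock: 10.82
ee_pos: [0.6107, -0.2593, 0.2486]
ee_rot: [0.799, 3.037, 0.0]
contact_force: [-0.4, 0.1, -0.1]
gripper_width: 0.0929
clock: 11.4
ee_pos: [0.6103, -0.2596, 0.2484]
ee_rot: [-0.123, 3.139, 0.0]
contact_force: [0.5, 0.1, -0.6]
gripper_width: 0.0929
bar_handle [207. 234. 436. 353.] 0.75
drill_thick [236. 107. 254. 255.] 0.69
drill_black [576. 145. 640. 266.] 0.65
drill_small [387. 131. 399. 238.] 0.7
drill_long [338.  99. 348. 256.] 0.79
[ 0.60981796 -0.25921266  0.24823354]
```

View pics/w6z.png

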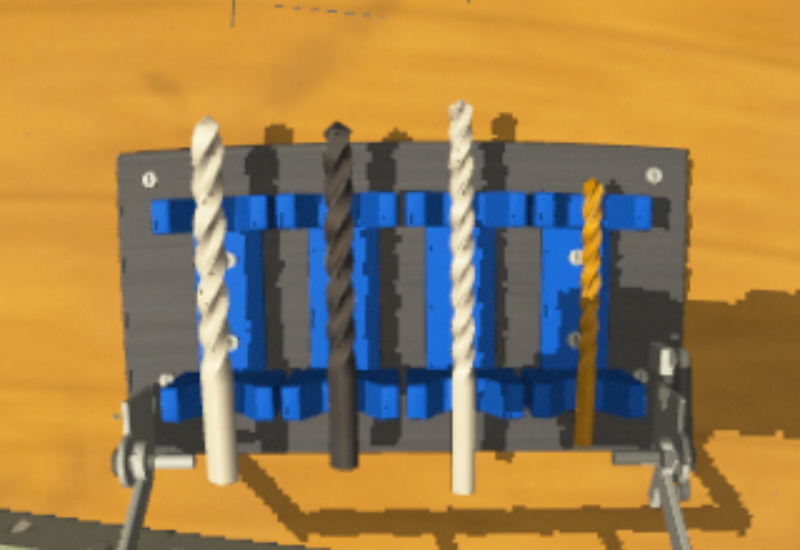

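The picture shows the four drills cleanly in their notches, at zoomed columns 212, 341, 461 and 588. Next I fit their positions.

```bash
python3 - <<'E'
import numpy as np
W=np.load("w6.npy").reshape(-1,3)
yaw=.081;c=np.array([.571,-.264]);Rm=np.array([[np.cos(yaw),np.sin(yaw)],[-np.sin(yaw),np.cos(yaw)]])
L=(W[:,:2]-c)@Rm.T
for y0,n in((75,"small"),(25,"long"),(-25,"black"),(-75,"thick")):
    k=(abs(L[:,1]*1000-y0)<20)&(abs(L[:,0])<.027)&(W[:,2]>.04)&(W[:,2]<.07)
    p=np.polyfit(L[k,0],L[k,1],1);e=np.percentile(L[k,1],[2,98])
    kk=(abs(L[:,1]*1000-y0)<12)&(abs(L[:,0])<.11)&(W[:,2]>.043)&(W[:,2]<.07)
    xs=L[kk,0];lo,hi=np.percentile(xs,[.3,99.7]);mid=(lo+hi)/2
    yy=np.polyval(p,mid)
    w=c+Rm.T@[mid,(e.sum()/2)]
    print(n,k.sum(),"slope",p[0].round(3),"yc",(p[1]*1000).round(1),"edges",(e*1000).round(1),"ends",(lo*1000).round(1),(hi*1000).round(1),"z95",np.percentile(W[k,2],90).round(4),"world mid",w.round(4))
# blocks
k=(abs(L[:,0])<.06)&(abs(L[:,1])<.12)&(W[:,2]>.0515)&(W[:,2]<.057)
h,e=np.histogram(L[k,0],np.arange(-.06,.061,.004));print(dict(zip((e[:-1]*1000).round(),h)))
E
```

```text
small 380 slope -0.009 yc 74.0 edges [70.5 78. ] ends -50.8 61.9 z95 0.0478 world mid [ 0.5705 -0.1896]
long 468 slope 0.005 yc 23.1 edges [19.2 27.3] ends -80.3 77.1 z95 0.0492 world mid [ 0.5675 -0.2409]
black 620 slope 0.006 yc -25.4 edges [-31.2 -19.7] ends -71.2 66.3 z95 0.0513 world mid [ 0.5706 -0.2896]
thick 623 slope 0.017 yc -76.3 edges [-82.6 -71. ] ends -75.2 71.8 z95 0.0525 world mid [ 0.5756 -0.3407]
{np.float64(-60.0): np.int64(14), np.float64(-56.0): np.int64(6), np.float64(-52.0): np.int64(7), np.float64(-48.0): np.int64(97), np.float64(-44.0): np.int64(316), np.float64(-40.0): np.int64(320), np.float64(-36.0): np.int64(300), np.float64(-32.0): np.int64(73), np.float64(-28.0): np.int64(6), np.float64(-24.0): np.int64(8), np.float64(-20.0): np.int64(15), np.float64(-16.0): np.int64(17), np.float64(-12.0): np.int64(21), np.float64(-8.0): np.int64(19), np.float64(-4.0): np.int64(14), np.float64(0.0): np.int64(9), np.float64(4.0): np.int64(9), np.float64(8.0): np.int64(14), np.float64(12.0): np.int64(16), np.float64(16.0): np.int64(23), np.float64(20.0): np.int64(26), np.float64(24.0): np.int64(34), np.float64(28.0): np.int64(113), np.float64(32.0): np.int64(321), np.float64(36.0): np.int64(310), np.float64(40.0): np.int64(305), np.float64(44.0): np.int64(76), np.float64(48.0): np.int64(55), np.float64(52.0): np.int64(75), np.float64(56.0): np.int64(128)}
```

```bash
python3 - <<'E'
import numpy as np
W=np.load("w6.npy").reshape(-1,3)
yaw=.081;c=np.array([.571,-.264]);Rm=np.array([[np.cos(yaw),np.sin(yaw)],[-np.sin(yaw),np.cos(yaw)]])
L=(W[:,:2]-c)@Rm.T
for y0 in range(-100,110,10):
    k=(abs(L[:,1]*1000-y0)<5)&(abs(L[:,0])<.025)
    print(y0,k.sum(),np.percentile(W[k,2],[10,50,90]).round(3))
E
python3 -m creep '[[[0.009,0.018,0.03],0,0.3],[[0.009,0.018,0.03],0,0.3],[[0.008,0.018,0.03],0,0.3],[[0.008,0.019,0.03],0,0.3],[[0,0,0],0,0.3],[[0,0,0],0,0.3],[[0,0,0],0,0.3],[[0,0,0],0,0.3]]' 20
```

```text
-100 391 [0.011 0.012 0.013]
-90 164 [0.011 0.012 0.016]
-80 1899 [0.05  0.35  0.357]
-70 4319 [0.044 0.356 0.375]
-60 6315 [0.341 0.357 0.375]
-50 8455 [0.34  0.356 0.375]
-40 3702 [0.017 0.367 0.375]
-30 4065 [0.346 0.367 0.375]
-20 4362 [0.05  0.366 0.374]
-10 4228 [0.017 0.365 0.373]
0 5209 [0.346 0.361 0.372]
10 5241 [0.346 0.362 0.372]
20 5346 [0.05  0.362 0.373]
30 5031 [0.347 0.363 0.375]
40 4826 [0.346 0.364 0.375]
50 8083 [0.34  0.356 0.375]
60 5794 [0.34  0.357 0.375]
70 4835 [0.046 0.357 0.375]
80 1605 [0.046 0.351 0.357]
90 436 [0.011 0.014 0.339]
100 387 [0.011 0.012 0.013]
clock: 12.37
ee_pos: [0.5711, -0.1904, 0.1293]
ee_rot: [-0.127, 3.137, -0.002]
contact_force: [-0.9, -0.1, 0.3]
gripper_width: 0.0438
```

```bash
python3 -m creep '[[[0,0,0.01],0,0.3],[[0,0,0.022],0,0.3],[[0,0,0.022],0,0.3],[[0,0,0.022],0,0.3],[[0,0,0.022],0,0.3],[[0,0,0],0,0.3],[[0,0,0],0,1],[[0,0,0],0,1]]' 20
python3 -m creep '[[[0,0,0],0,1],[[0,0,0],0,1],[[0,0,0],0,1],[[0,0,0],0,1],[[0,0,0],0,1]]' 20
```

```text
clock: 13.03
ee_pos: [0.5704, -0.1898, 0.031]
ee_rot: [-0.128, 3.138, -0.001]
contact_force: [-0.9, -0.2, 0.2]
gripper_width: 0.0232
clock: 13.45
ee_pos: [0.5705, -0.1898, 0.0314]
ee_rot: [-0.129, 3.137, -0.001]
contact_force: [0.0, -0.5, 6.7]
gripper_width: 0.0078
```

```bash
python3 -m creep '[[[0,0,-0.02],0,1],[[0,0,-0.03],0,1],[[0,0,-0.04],0,1],[[0,0,-0.04],0,1],[[0,0,-0.04],0,1],[[-0.003,0.015,-0.04],0,1],[[-0.006,0.03,-0.01],0,1],[[-0.007,0.033,0],0,1]]' 20
python3 -m creep '[[[-0.007,0.033,0],0,1],[[-0.007,0.033,0],0,1],[[-0.007,0.033,0],0,1],[[-0.007,0.033,0],0,1],[[-0.007,0.033,0],0,1],[[-0.007,0.033,0],0,1],[[-0.007,0.033,0],0,1],[[-0.007,0.033,0],0,1]]'
python3 -m creep '[[[-0.006,0.033,0],0,1],[[-0.004,0.02,0],0,1],[[0,0,0],0,1],[[0,0,0],0,1]]'
python3 - <<'E'
from h import *
c=wrist();save(c,"w7.png");W=wcloud(c);np.save("w7.npy",W)
for l in("bench_rack","drill_small"):
    for r in robot.search_frame(c,l)[:1]:print(l,np.round(r["box"]),round(r["p"],2))
print(robot.read_state()["ee_pos"])
E
```

```text
clock: 14.12
ee_pos: [0.5807, -0.1119, 0.2535]
ee_rot: [-0.122, 3.133, -0.004]
contact_force: [1.0, 1.2, -1.0]
gripper_width: 0.0076
clock: 14.78
ee_pos: [0.6132, 0.1584, 0.2495]
ee_rot: [-0.129, 3.139, -0.0]
contact_force: [1.1, -0.9, -0.2]
gripper_width: 0.0077
clock: 15.12
ee_pos: [0.6185, 0.2119, 0.249]
ee_rot: [0.133, -3.139, -0.0]
contact_force: [0.4, -0.2, -1.0]
gripper_width: 0.0076
bench_rack [210.  82. 435. 245.] 0.86
drill_small [308. 190. 331. 406.] 0.64
[0.61906814 0.2088368  0.24900669]
```

View pics/w7.png

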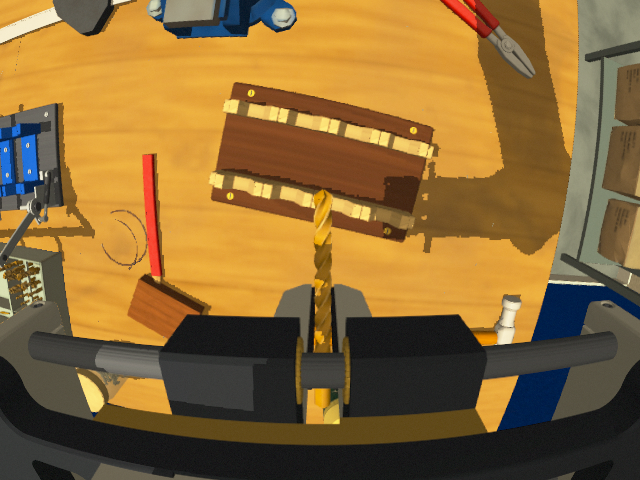

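The wrist picture shows the drill held straight at (322,300), and the bench rack with corners (236,82), (434,128), (405,242), (211,203), turned relative to the tool. Fitting it.

```bash
cat > fit.py <<'E'
import numpy as np,cv2,sys
from scipy.optimize import minimize
W=np.load(sys.argv[1]).reshape(-1,3)
k=(abs(W[:,0]-.54)<.13)&(abs(W[:,1]-.21)<.17)&(W[:,2]>.008)&(W[:,2]<.06)
P=W[k];(c,s,a)=cv2.minAreaRect((P[:,:2]*1000).astype(np.float32));print("rect",np.round(c,1),np.round(s,1),a)
# rails: z>.037
Q=P[P[:,2]>.037][:,:2]; H=P[P[:,2]>.037][:,2]
B=P[(P[:,2]<.016)][:,:2]
def loc(q,p): 
    cs,sn=np.cos(p[2]),np.sin(p[2]);d=q-p[:2];return np.c_[d@[cs,sn],d@[-sn,cs]]
def exp_h(L):
    r=abs(abs(L[:,0])-.038)<.007
    dy=np.min(np.abs(L[:,1][:,None]-np.array([.075,.025,-.025,-.075])),1)
    h=np.where(dy<.008,.04,np.minimum(.054,.04+(dy-.008)/.008*.014))
    return r&(abs(L[:,1])<.1),h
def cost(p):
    L=loc(Q,p);r,h=exp_h(L)
    cr=np.where(r,np.minimum(abs(H-h),.01),.015).mean()
    Lb=loc(B,p);ob=(np.maximum(abs(Lb[:,0])-.068,0)+np.maximum(abs(Lb[:,1])-.113,0)).mean()
    return cr+ob
best=None
for yw in np.arange(-.4,.41,.04):
  for dx in(-.008,0,.008):
   for dy in(-.01,0,.01):
    p0=np.array([c[0]/1000+dx,c[1]/1000+dy,yw])
    if best is None or cost(p0)<best[0]: best=(cost(p0),p0)
r=minimize(cost,best[1],method="Nelder-Mead",options=dict(xatol=1e-5,fatol=1e-8,initial_simplex=best[1]+np.array([[0,0,0],[.004,0,0],[0,.004,0],[0,0,.04]])))
p=r.x;print("pose",p.round(4),r.fun,"n",len(Q))
L=loc(Q,p)
for sgn in(-1,1):
  m=abs(L[:,0]-sgn*.038)<.006
  print([(y,round(float(np.median(H[m&(abs(L[:,1]*1000-y)<2)])*1000),1)) for y in range(-100,101,5) if (m&(abs(L[:,1]*1000-y)<2)).any()])
for y in(.075,.025,-.025,-.075): print(y,(p[:2]+[-np.sin(p[2])*y,np.cos(p[2])*y]).round(4))
E
python3 fit.py w7.npy
```

```text
rect [519.5 176.1] [293.8 210.6] 81.981201171875
pose [ 0.5604  0.2042 -0.1399] 0.003912819582549044 n 6603
[(-100, 53.6), (-95, 54.1), (-90, 52.4), (-85, 43.3), (-80, 39.9), (-75, 40.2), (-70, 39.9), (-65, 43.1), (-60, 52.2), (-55, 53.9), (-50, 53.8), (-45, 53.9), (-40, 51.8), (-35, 43.8), (-30, 40.0), (-25, 39.9), (-20, 40.1), (-15, 43.7), (-10, 51.5), (-5, 54.2), (0, 53.9), (5, 53.9), (10, 51.9), (15, 43.8), (20, 40.0), (25, 40.2), (30, 39.7), (35, 43.3), (40, 51.9), (45, 53.9), (50, 53.9), (55, 54.1), (60, 52.4), (65, 43.9), (70, 39.8), (75, 40.0), (80, 39.9), (85, 43.5), (90, 51.9), (95, 53.8), (100, 53.9)]
[(-100, 53.6), (-95, 54.2), (-90, 51.9), (-85, 43.0), (-80, 39.8), (-75, 40.1), (-70, 40.1), (-65, 43.6), (-60, 51.8), (-55, 54.1), (-50, 53.6), (-45, 54.2), (-40, 51.8), (-35, 43.2), (-30, 40.0), (-25, 40.1), (-20, 40.1), (-15, 43.7), (-10, 52.5), (-5, 54.0), (0, 53.6), (5, 54.6), (20, 39.9), (25, 40.2), (30, 40.1), (35, 43.3), (40, 52.3), (45, 53.9), (50, 53.7), (55, 54.1), (60, 51.4), (65, 43.9), (70, 39.9), (75, 39.8), (80, 39.8), (85, 43.5), (90, 51.9), (95, 54.1), (100, 53.7)]
0.075 [0.5708 0.2785]
0.025 [0.5639 0.229 ]
-0.025 [0.5569 0.1795]
-0.075 [0.5499 0.13  ]
```

```bash
cat > go.py <<'E'
# go.py x y z yaw : remaining shift in tool axes
import sys
from h import *
t=np.array(list(map(float,sys.argv[1:4])));S=[]
s=robot.read_state();Rm=R.from_rotvec(s["ee_rot"]).as_matrix()
yaw=np.arctan2(-Rm[0,1],Rm[1,1])
print("shift",(Rm.T@(t-s["ee_pos"])).round(4),"roll",round(-(float(sys.argv[4])-yaw),4),"F",np.round(s["contact_force"],1),"w",round(float(s["gripper_width"]),4))
E
python3 -m creep '[[[0,0,0],0.112,1],[[0,0,0],0.112,1],[[0,0,0],0,1],[[0,0,0],0,1]]'
python3 go.py .5708 .2785 .034 -.14
```

```text
clock: 15.6
ee_pos: [0.6192, 0.2093, 0.2492]
ee_rot: [0.22, 3.133, -0.001]
contact_force: [0.4, -0.1, -0.7]
gripper_width: 0.0077
shift [0.0576 0.0619 0.2152] roll 0.0 F [ 0.4 -0.1 -0.7] w 0.0077
```

```bash
python3 -m creep '[[[0.0144,0.0155,0.03],0,1],[[0.0144,0.0155,0.03],0,1],[[0.0144,0.0155,0.03],0,1],[[0.0144,0.0154,0.03],0,1],[[0,0,0.02],0,1],[[0,0,0],0,1],[[0,0,0],0,1]]'
python3 go.py .5708 .2785 .0335 -.14
```

```text
clock: 16.18
ee_pos: [0.5707, 0.2792, 0.1085]
ee_rot: [-0.219, -3.132, 0.002]
contact_force: [0.4, 0.6, -0.5]
gripper_width: 0.0078
shift [-0.0003 -0.0005  0.075 ] roll 0.0003 F [ 0.4  0.6 -0.5] w 0.0078
```

```bash
python3 -m creep '[[[0,0,0.02],0,1],[[0,0,0.02],0,1],[[0,0,0.018],0,1],[[0,0,0.012],0,1],[[0,0,0.006],0,1],[[0,0,0],0,1],[[0,0,0],0,0.3],[[0,0,0],0,0.3]]'
python3 -m creep '[[[0,0,0],0,0.3],[[0,0,0],0,0.3],[[0,0,0],0,0.3],[[0,0,-0.01],0,0.3],[[0,0,-0.03],0,0.3],[[0,0,-0.04],0,0.3],[[0,0,-0.04],0,0.3],[[0,0,-0.04],0,0.3]]'
```

```text
clock: 16.85
ee_pos: [0.5716, 0.2803, 0.0343]
ee_rot: [0.222, 3.132, 0.001]
contact_force: [-0.5, -0.4, 0.9]
gripper_width: 0.0168
clock: 17.52
ee_pos: [0.5702, 0.2799, 0.1955]
ee_rot: [-0.222, -3.133, 0.0]
contact_force: [0.3, 0.5, 0.1]
gripper_width: 0.0327
```

```bash
python3 -m creep '[[[-0.005,-0.037,-0.02],0,0.3],[[-0.005,-0.037,-0.02],0,0.3],[[-0.005,-0.037,0],0,0.3],[[-0.005,-0.037,0],0,0.3],[[-0.005,-0.037,0],0,0.3],[[-0.005,-0.037,0],0,0.3],[[-0.005,-0.037,0],0,0.3],[[-0.005,-0.037,0],0,0.3]]'
python3 -m creep '[[[-0.005,-0.037,0],0,0.3],[[-0.005,-0.037,0],0,0.3],[[-0.005,-0.037,0],0,0.3],[[-0.005,-0.037,0],0,0.3],[[-0.005,-0.037,0],0,0.3],[[-0.005,-0.037,0],0,0.3],[[0,0,0],-0.111,0.3],[[0,0,0],-0.111,0.3]]'
python3 -m creep '[[[0,0,0],0,0.3],[[0,0,0],0,0.3]]'
python3 go.py .5675 -.2409 .031 .084
```

```text
clock: 18.18
ee_pos: [0.5681, -0.0192, 0.2334]
ee_rot: [0.222, 3.133, -0.0]
contact_force: [0.7, -0.5, -0.0]
gripper_width: 0.0325
clock: 18.85
ee_pos: [0.566, -0.2445, 0.233]
ee_rot: [0.126, -3.139, 0.002]
contact_force: [-0.5, 0.8, 0.4]
gripper_width: 0.0326
clock: 19.02
ee_pos: [0.5667, -0.2414, 0.233]
ee_rot: [-0.121, 3.139, 0.0]
contact_force: [-0.0, -0.6, 0.2]
gripper_width: 0.0324
shift [-0.0007  0.0004  0.202 ] roll -0.007 F [-0.  -0.6  0.2] w 0.0324
```

```bash
python3 -m creep '[[[-0.0005,0,0.03],-0.006,0.3],[[0,0,0.036],0,0.3],[[0,0,0.036],0,0.3],[[0,0,0.036],0,0.3],[[0,0,0.034],0,0.3],[[0,0,0.03],0,0.3],[[0,0,0],0,0.3],[[0,0,0],0,1]]'
python3 -m creep '[[[0,0,0],0,1],[[0,0,0],0,1],[[0,0,0],0,1],[[0,0,0],0,1],[[0,0,0],0,1],[[0,0,0],0,1]]' 20
python3 -m creep '[[[0,0,-0.02],0,1],[[0,0,-0.03],0,1],[[0,0,-0.04],0,1],[[0,0,-0.04],0,1],[[0,0,-0.04],0,1],[[-0.003,0.015,-0.04],0,1],[[-0.003,0.03,0],0,1],[[-0.003,0.035,0],0,1]]' 20
```

```text
clock: 19.68
ee_pos: [0.5669, -0.2404, 0.0299]
ee_rot: [0.134, -3.136, -0.001]
contact_force: [0.0, 0.7, -0.3]
gripper_width: 0.0293
clock: 20.18
ee_pos: [0.5684, -0.2418, 0.0325]
ee_rot: [-0.134, 3.136, -0.002]
contact_force: [-1.8, 1.3, 8.2]
gripper_width: 0.0092
clock: 20.85
ee_pos: [0.5704, -0.163, 0.2431]
ee_rot: [-0.127, 3.133, -0.005]
contact_force: [-0.4, 0.4, -1.1]
gripper_width: 0.0093
```

```bash
python3 -m creep '[[[-0.009,0.036,0],0,1],[[-0.009,0.036,0],0,1],[[-0.009,0.036,0],0,1],[[-0.009,0.036,0],0,1],[[-0.009,0.036,0],0,1],[[-0.009,0.036,0],0,1],[[-0.009,0.036,0],0,1],[[-0.009,0.036,0],0,1]]'
python3 -m creep '[[[-0.009,0.036,0],0,1],[[-0.004,0.02,0],0,1],[[0,0,0],0.112,1],[[0,0,0],0.112,1],[[0,0,0],0,1],[[0,0,0],0,1]]'
python3 - <<'E'
from h import *
c=wrist();save(c,"w8.png");W=wcloud(c);np.save("w8.npy",W)
E
python3 fit.py w8.npy | sed -n 2p
python3 go.py .5639 .229 .0335 -.14
```

```text
clock: 21.52
ee_pos: [0.6163, 0.1333, 0.2405]
ee_rot: [-0.134, 3.137, -0.0]
contact_force: [-0.2, -0.9, -0.6]
gripper_width: 0.0097
clock: 22.02
ee_pos: [0.6243, 0.1886, 0.2401]
ee_rot: [0.211, 3.133, -0.0]
contact_force: [0.7, -0.5, 0.0]
gripper_width: 0.0095
pose [ 0.5603  0.2042 -0.1398] 0.005140571970527718 n 7544
shift [0.0656 0.0322 0.2064] roll 0.0056 F [-0.7 -0.5 -1.6] w 0.0092
```

View pics/w8.png

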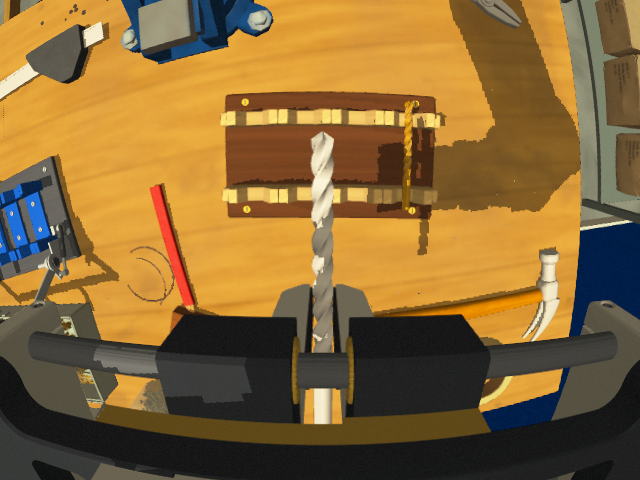

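The small drill lies in the leftmost place, at (410,155), and the rack fit repeats. The long drill is held straight. Placing it second.

```bash
python3 - <<'E'
import numpy as np
W=np.load("w8.npy").reshape(-1,3);p=[.5604,.2042,-.14];cs,sn=np.cos(p[2]),np.sin(p[2]);d=W[:,:2]-p[:2];L=np.c_[d@[cs,sn],d@[-sn,cs]]
k=(abs(L[:,1]-.075)<.02)&(abs(L[:,0])<.028)&(W[:,2]>.03)&(W[:,2]<.07)
k2=(abs(L[:,1]-.075)<.006)&(abs(L[:,0])<.1)&(W[:,2]>.043)&(W[:,2]<.07)
print(np.percentile(L[k,1],[2,98]),np.percentile(W[k,2],90),np.percentile(L[k2,0],[.5,99.5]))
E
python3 -m creep '[[[0.0165,0.008,0.03],0.005,1],[[0.0165,0.008,0.03],0,1],[[0.0165,0.008,0.03],0,1],[[0.0161,0.0082,0.03],0,1],[[0,0,0.02],0,1],[[0,0,0],0,1],[[0,0,0],0,1]]'
python3 go.py .5639 .229 .0335 -.14
```

```text
[0.07139268 0.07897191] 0.04789736719388439 [-0.05510039  0.05210393]
clock: 22.65
ee_pos: [0.5641, 0.2292, 0.0991]
ee_rot: [-0.222, -3.133, 0.001]
contact_force: [0.4, -0.1, 0.2]
gripper_width: 0.0091
shift [ 0.     -0.0002  0.0656] roll -0.0013 F [ 0.4 -0.1  0.2] w 0.0091
```

```bash
python3 -m creep '[[[0,0,0.02],0,1],[[0,0,0.02],0,1],[[0,0,0.014],0,1],[[0,0,0.007],0,1],[[0,0,0.0045],0,1],[[0,0,0],0,1],[[0,0,0],0,0.3],[[0,0,0],0,0.3]]'
python3 -m creep '[[[0,0,0],0,0.3],[[0,0,0],0,0.3],[[0,0,0],0,0.3],[[0,0,-0.01],0,0.3],[[0,0,-0.03],0,0.3],[[0,0,-0.04],0,0.3],[[0,0,-0.04],0,0.3],[[0,0,-0.04],0,0.3]]'
python3 -m creep '[[[-0.005,-0.037,-0.02],0,0.3],[[-0.005,-0.037,-0.02],0,0.3],[[-0.005,-0.037,0],0,0.3],[[-0.005,-0.037,0],0,0.3],[[-0.005,-0.037,0],0,0.3],[[-0.005,-0.037,0],0,0.3],[[-0.005,-0.037,0],0,0.3],[[-0.005,-0.037,0],0,0.3]]'
python3 -m creep '[[[-0.006,-0.037,0],0,0.3],[[-0.006,-0.037,0],0,0.3],[[-0.006,-0.037,0],0,0.3],[[-0.006,-0.037,0],0,0.3],[[-0.006,-0.037,0],0,0.3],[[-0.006,-0.037,0],0,0.3],[[0,0,0],-0.111,0.3],[[0,0,0],-0.111,0.3]]'
python3 -m creep '[[[0,0,0],0,0.3],[[0,0,0],0,0.3]]'
python3 go.py .5706 -.2896 .031 .084
```

```text
clock: 23.32
ee_pos: [0.5648, 0.23, 0.035]
ee_rot: [0.224, 3.132, 0.001]
contact_force: [0.1, -0.8, -0.6]
gripper_width: 0.0183
clock: 23.98
ee_pos: [0.5635, 0.2297, 0.1962]
ee_rot: [-0.223, -3.133, 0.0]
contact_force: [1.0, -0.6, -0.1]
gripper_width: 0.0326
clock: 24.65
ee_pos: [0.561, -0.0694, 0.2341]
ee_rot: [0.223, 3.133, -0.0]
contact_force: [0.9, 0.7, -0.3]
gripper_width: 0.0323
clock: 25.32
ee_pos: [0.5646, -0.2955, 0.2336]
ee_rot: [0.125, -3.139, 0.001]
contact_force: [-0.1, -0.1, -0.7]
gripper_width: 0.0325
clock: 25.48
ee_pos: [0.5654, -0.2924, 0.2337]
ee_rot: [-0.119, 3.139, 0.001]
contact_force: [-0.2, -0.9, -0.1]
gripper_width: 0.0322
shift [-0.0054  0.0023  0.2027] roll -0.0081 F [-0.2 -0.9 -0.1] w 0.0322
```

```bash
python3 -m creep '[[[-0.0054,0.0023,0.03],-0.007,0.3],[[0,0,0.036],0,0.3],[[0,0,0.036],0,0.3],[[0,0,0.036],0,0.3],[[0,0,0.034],0,0.3],[[0,0,0.03],0,0.3],[[0,0,0],0,0.3],[[0,0,0],0,1]]'
python3 -m creep '[[[0,0,0],0,1],[[0,0,0],0,1],[[0,0,0],0,1],[[0,0,0],0,1],[[0,0,0],0,1],[[0,0,0],0,1]]' 20
python3 -m creep '[[[0,0,-0.02],0,1],[[0,0,-0.03],0,1],[[0,0,-0.04],0,1],[[0,0,-0.04],0,1],[[0,0,-0.04],0,1],[[-0.003,0.015,-0.04],0,1],[[-0.003,0.03,0],0,1],[[-0.003,0.035,0],0,1]]' 20
python3 -m creep '[[[-0.009,0.036,0],0,1],[[-0.009,0.036,0],0,1],[[-0.009,0.036,0],0,1],[[-0.009,0.036,0],0,1],[[-0.009,0.036,0],0,1],[[-0.009,0.036,0],0,1],[[-0.009,0.036,0],0,1],[[-0.009,0.036,0],0,1]]'
python3 -m creep '[[[-0.009,0.036,0],0,1],[[-0.004,0.03,0],0,1],[[0,0.01,0],0.112,1],[[0,0,0],0.112,1],[[0,0,0],0,1],[[0,0,0],0,1]]'
python3 go.py .5569 .1795 .0335 -.14
python3 - <<'E'
from h import *
c=wrist();save(c,"w9.png");W=wcloud(c);np.save("w9.npy",W)
E
```

```text
clock: 26.15
ee_pos: [0.5703, -0.2887, 0.0306]
ee_rot: [0.134, -3.136, -0.002]
contact_force: [0.4, 0.0, 0.1]
gripper_width: 0.0291
clock: 26.65
ee_pos: [0.572, -0.2903, 0.0334]
ee_rot: [-0.134, 3.136, -0.002]
contact_force: [-0.9, 1.1, 8.8]
gripper_width: 0.0117
clock: 27.32
ee_pos: [0.5738, -0.2114, 0.244]
ee_rot: [-0.128, 3.133, -0.005]
contact_force: [-0.2, 0.5, -0.9]
gripper_width: 0.0117
clock: 27.98
ee_pos: [0.6197, 0.085, 0.2413]
ee_rot: [-0.134, 3.137, -0.0]
contact_force: [-0.0, -0.8, -0.7]
gripper_width: 0.0118
clock: 28.48
ee_pos: [0.6261, 0.16, 0.2409]
ee_rot: [0.211, 3.133, -0.001]
contact_force: [-0.0, 0.0, 0.3]
gripper_width: 0.0119
shift [0.0714 0.0101 0.2073] roll 0.0055 F [-0.   0.   0.3] w 0.0119
```

View pics/w9.png

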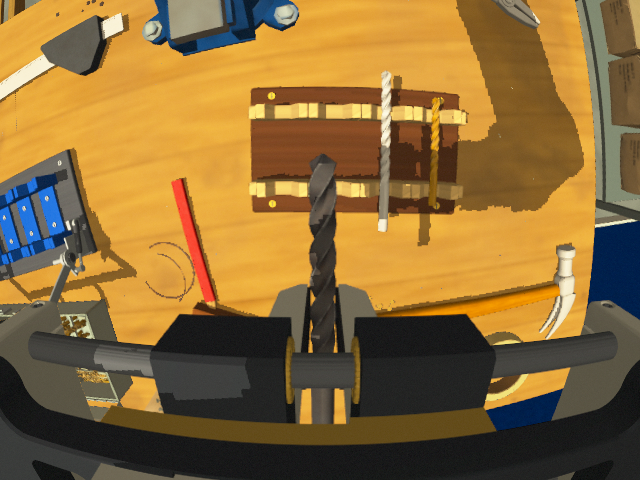

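The long drill lies in the second place, at (385,150), beside the small one at (436,150). The black drill is held straight. Placing it third.

```bash
python3 -m creep '[[[0.018,0.003,0.03],0.005,1],[[0.018,0.003,0.03],0,1],[[0.018,0.002,0.03],0,1],[[0.0174,0.0021,0.03],0,1],[[0,0,0.02],0,1],[[0,0,0],0,1],[[0,0,0],0,1]]'
python3 go.py .5569 .1795 .0335 -.14
```

```text
clock: 29.12
ee_pos: [0.5571, 0.1795, 0.1]
ee_rot: [-0.222, -3.133, 0.001]
contact_force: [0.3, -0.3, -0.1]
gripper_width: 0.012
shift [0.0001 0.     0.0665] roll -0.0017 F [ 0.3 -0.3 -0.1] w 0.012
```

```bash
python3 -m creep '[[[0,0,0.02],0,1],[[0,0,0.02],0,1],[[0,0,0.014],0,1],[[0,0,0.007],0,1],[[0,0,0.0045],0,1],[[0,0,0],0,1],[[0,0,0],0,0.3],[[0,0,0],0,0.3]]'
python3 -m creep '[[[0,0,0],0,0.3],[[0,0,0],0,0.3],[[0,0,0],0,0.3],[[0,0,-0.01],0,0.3],[[0,0,-0.03],0,0.3],[[0,0,-0.04],0,0.3],[[0,0,-0.04],0,0.3],[[0,0,-0.04],0,0.3]]'
python3 -m creep '[[[-0.006,-0.037,-0.02],0,0.3],[[-0.006,-0.037,-0.02],0,0.3],[[-0.006,-0.037,0],0,0.3],[[-0.006,-0.037,0],0,0.3],[[-0.006,-0.037,0],0,0.3],[[-0.006,-0.037,0],0,0.3],[[-0.006,-0.037,0],0,0.3],[[-0.006,-0.037,0],0,0.3]]'
python3 -m creep '[[[-0.007,-0.037,0],0,0.3],[[-0.007,-0.037,0],0,0.3],[[-0.006,-0.037,0],0,0.3],[[-0.006,-0.037,0],0,0.3],[[-0.006,-0.037,0],0,0.3],[[-0.006,-0.037,0],0,0.3],[[0,0,0],-0.112,0.3],[[0,0,0],-0.112,0.3]]'
python3 -m creep '[[[0,0,0],0,0.3],[[0,0,0],0,0.3]]'
python3 go.py .5756 -.3407 .031 .09
```

```text
clock: 29.78
ee_pos: [0.5577, 0.1805, 0.0357]
ee_rot: [0.224, 3.132, 0.001]
contact_force: [0.3, -0.2, -0.5]
gripper_width: 0.0209
clock: 30.45
ee_pos: [0.5562, 0.1803, 0.197]
ee_rot: [-0.223, -3.133, 0.0]
contact_force: [1.1, 0.2, -0.3]
gripper_width: 0.0324
clock: 31.12
ee_pos: [0.5617, -0.1198, 0.2348]
ee_rot: [0.223, 3.133, -0.0]
contact_force: [1.3, -0.6, -0.6]
gripper_width: 0.0327
clock: 31.78
ee_pos: [0.5671, -0.3462, 0.2341]
ee_rot: [0.128, -3.138, 0.001]
contact_force: [0.6, 1.1, -0.9]
gripper_width: 0.0324
clock: 31.95
ee_pos: [0.568, -0.343, 0.2343]
ee_rot: [-0.122, 3.139, 0.001]
contact_force: [-0.5, 0.4, 0.3]
gripper_width: 0.0328
shift [-0.0077  0.0017  0.2033] roll -0.0121 F [-0.5  0.4  0.3] w 0.0328
```

```bash
python3 -m creep '[[[-0.0077,0.0017,0.03],-0.01,0.3],[[0,0,0.036],0,0.3],[[0,0,0.036],0,0.3],[[0,0,0.036],0,0.3],[[0,0,0.034],0,0.3],[[0,0,0.03],0,0.3],[[0,0,0],0,0.3],[[0,0,0],0,1]]'
python3 -m creep '[[[0,0,0],0,1],[[0,0,0],0,1],[[0,0,0],0,1],[[0,0,0],0,1],[[0,0,0],0,1],[[0,0,0],0,1]]' 20
python3 -m creep '[[[0,0,-0.02],0,1],[[0,0,-0.03],0,1],[[0,0,-0.04],0,1],[[0,0,-0.04],0,1],[[0,0,-0.04],0,1],[[-0.003,0.015,-0.04],0,1],[[-0.003,0.03,0],0,1],[[-0.003,0.035,0],0,1]]' 20
python3 -m creep '[[[-0.009,0.036,0],0,1],[[-0.009,0.036,0],0,1],[[-0.009,0.036,0],0,1],[[-0.009,0.036,0],0,1],[[-0.009,0.036,0],0,1],[[-0.009,0.036,0],0,1],[[-0.009,0.036,0],0,1],[[-0.009,0.036,0],0,1]]'
python3 -m creep '[[[-0.009,0.036,0],0,1],[[-0.004,0.03,0],0,1],[[0,0.01,0],0.114,1],[[0,0,0],0.115,1],[[0,0,0],0,1],[[0,0,0],0,1]]'
python3 go.py .5499 .13 .0335 -.14
python3 - <<'E'
from h import *
c=wrist();save(c,"w10.png")
E
```

```text
clock: 32.62
ee_pos: [0.5754, -0.3398, 0.0313]
ee_rot: [0.141, -3.136, -0.002]
contact_force: [-0.2, 0.2, 0.3]
gripper_width: 0.0294
clock: 33.12
ee_pos: [0.577, -0.3412, 0.0343]
ee_rot: [-0.142, 3.135, -0.002]
contact_force: [-0.9, 1.6, 8.1]
gripper_width: 0.0132
clock: 33.78
ee_pos: [0.5784, -0.2626, 0.2449]
ee_rot: [-0.136, 3.132, -0.006]
contact_force: [-0.2, 1.3, -2.0]
gripper_width: 0.0127
clock: 34.45
ee_pos: [0.6229, 0.0341, 0.2422]
ee_rot: [-0.142, 3.137, -0.001]
contact_force: [0.1, 0.2, -0.0]
gripper_width: 0.0128
clock: 34.95
ee_pos: [0.6289, 0.1092, 0.2417]
ee_rot: [0.211, 3.133, -0.001]
contact_force: [0.4, -0.7, -1.2]
gripper_width: 0.0127
shift [0.0814 0.0101 0.2081] roll 0.0055 F [ 0.4 -0.7 -1.2] w 0.0127
```

View pics/w10.png

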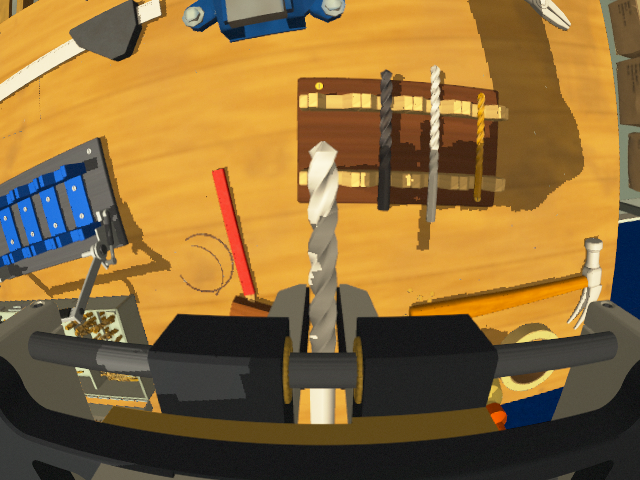

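Black, long and small lie at columns 386, 433 and 481. The thick drill is held straight. Vise is at (265,18), clear of the last place. Placing it fourth.

```bash
python3 -m creep '[[[0.0204,0.003,0.03],0.005,1],[[0.0204,0.003,0.03],0,1],[[0.0203,0.002,0.03],0,1],[[0.0203,0.0021,0.03],0,1],[[0,0,0.02],0,1],[[0,0,0],0,1],[[0,0,0],0,1]]'
python3 go.py .5499 .13 .0335 -.14
```

```text
clock: 35.58
ee_pos: [0.55, 0.1302, 0.1007]
ee_rot: [-0.222, -3.133, 0.001]
contact_force: [0.7, -0.1, -0.6]
gripper_width: 0.0128
shift [ 0.     -0.0001  0.0672] roll -0.0017 F [ 0.7 -0.1 -0.6] w 0.0128
```

```bash
python3 -m creep '[[[0,0,0.02],0,1],[[0,0,0.02],0,1],[[0,0,0.014],0,1],[[0,0,0.007],0,1],[[0,0,0.0045],0,1],[[0,0,0],0,1],[[0,0,0],0,0.3],[[0,0,0],0,0.3]]'
python3 -m creep '[[[0,0,0],0,0.3],[[0,0,0],0,0.3],[[0,0,0],0,0.3],[[0,0,-0.01],0,0.3],[[0,0,-0.03],0,0.3],[[0,0,-0.04],0,0.3],[[0,0,-0.04],0,0.3],[[0,0,-0.04],0,0.3]]'
python3 -m creep '[[[-0.02,0.02,-0.03],0,0.3],[[-0.02,0.02,-0.03],0,0.3],[[-0.02,0.02,0],0,0.3],[[-0.02,0.02,0],0,0.3],[[0,0,0],0,0.3],[[0,0,0],0,0.3]]'
python3 - <<'E'
from h import *
c=wrist();save(c,"w11.png");W=wcloud(c).reshape(-1,3)
p=[.5604,.2042,-.14];cs,sn=np.cos(p[2]),np.sin(p[2]);d=W[:,:2]-p[:2];L=np.c_[d@[cs,sn],d@[-sn,cs]]
for n,y in(("small",.075),("long",.025),("black",-.025),("thick",-.075)):
    k=(abs(L[:,1]-y)<.02)&(abs(L[:,0])<.028)&(W[:,2]>.03)&(W[:,2]<.07)
    k2=(abs(L[:,1]-y)<.006)&(abs(L[:,0])<.1)&(W[:,2]>.0435)&(W[:,2]<.07)
    e=np.percentile(L[k,1],[2,98]);x=np.percentile(L[k2,0],[.5,99.5])
    print(n,"y",e.mean().round(4),"x",x.mean().round(4),x.round(3),"top",np.percentile(W[k,2],90).round(4),"slope",np.polyfit(L[k,0],L[k,1],1)[0].round(3))
c=robot.camera("side");W=cloud(c).reshape(-1,3)
cv2.imwrite("pics/d11.png",c["pixels"][...,::-1])
m=(W[:,0]>.62)&(W[:,0]<.78)&(W[:,1]>-.38)&(W[:,1]<-.13)&(W[:,2]>.09)&(W[:,2]<.175);print(m.sum(),np.round(np.percentile(W[m],[5,50,95],axis=0),3))
E
```

```text
clock: 36.25
ee_pos: [0.5505, 0.131, 0.0363]
ee_rot: [0.224, 3.132, 0.001]
contact_force: [-0.5, 0.3, -0.4]
gripper_width: 0.0222
clock: 36.92
ee_pos: [0.549, 0.1309, 0.1976]
ee_rot: [-0.223, -3.133, -0.0]
contact_force: [0.3, -0.4, -0.2]
gripper_width: 0.0325
clock: 37.42
ee_pos: [0.6402, 0.1996, 0.2554]
ee_rot: [-0.222, -3.133, -0.001]
contact_force: [-0.6, 0.3, 0.2]
gripper_width: 0.0325
small y 0.075 x -0.0015 [-0.055  0.052] top 0.048 slope -0.003
long y 0.0245 x 0.0003 [-0.078  0.078] top 0.049 slope -0.01
black y -0.0251 x -0.0006 [-0.069  0.068] top 0.0515 slope -0.011
thick y -0.075 x -0.0008 [-0.074  0.072] top 0.0526 slope -0.003
422 [[ 0.66  -0.364  0.097]
 [ 0.679 -0.242  0.123]
 [ 0.717 -0.147  0.139]]
```

View pics/w11.png

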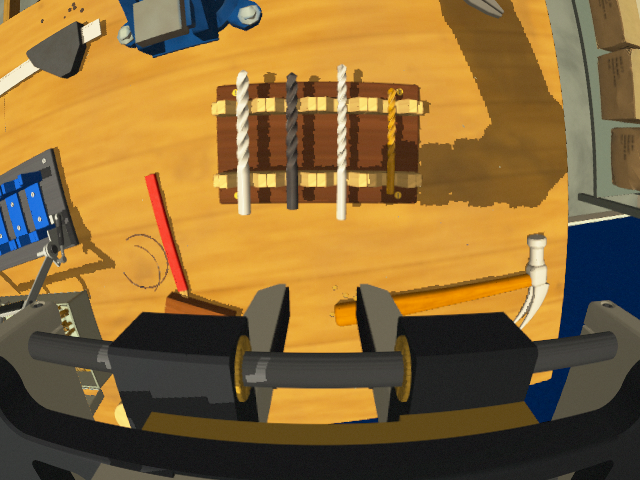

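View pics/d11.png

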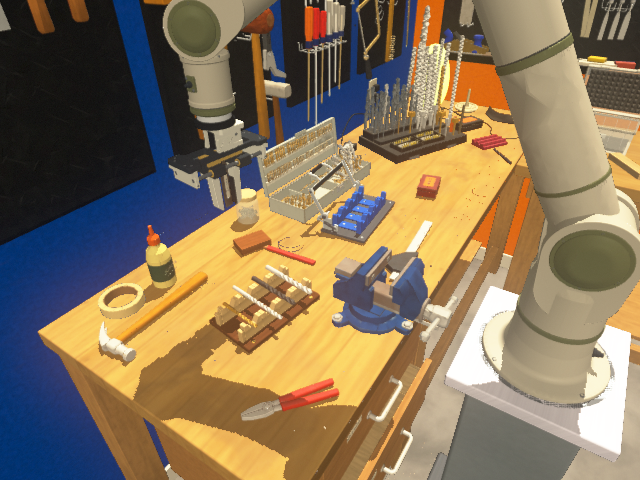

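All four drills are centred in the right order (columns 243, 292, 342, 391 in the wrist view), the bar is still open, and the gripper is clear. Handing in.

```bash
python3 -c "
from cell import robot
print(robot.finish_job())"
```

```text
the job is handed in; nothing more can be done
None
```

The job is done and handed in at about 37.5 s of the 122 s allowed; the hand-in gives no verdict.

**Bar:** I gripped the handle and carried it along its arc until it was well past its spring point, then let go. It swung open and stayed open by itself before I touched any drill. In the last side picture it was in the same place as just after opening. I did not measure its angle directly. Its measured height and setback fit fully open (2.1 rad).

**Drills:** I moved them one at a time to the bench rack. From the left they lie small, long, black, thick, the same order as in the carrying rack.

**Last checks (wrist camera):**

| Drill | Off centre across | Off centre lengthwise | Out of line |
|---|---|---|---|
| small | 0 mm | 1.5 mm | 0.003 rad |
| long | 0.5 mm | 0.3 mm | 0.010 rad |
| black | 0.1 mm | 0.6 mm | 0.011 rad |
| thick | 0 mm | 0.8 mm | 0.003 rad |

The top heights fit all four lying on the notch floors, about 40 mm above the bench. The gripper was clear above the rack at hand-in. The highest force I saw between moves was about 13 N, and no check failed or disagreed.

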